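# Sort the beech parts into their sample trays

### The job

Sort the five loose beech parts (two wheels, two drawer knobs, one tenon block) into the three walnut trays, each into the tray whose ledge carries a sample of its kind. Set them side by side on the tray floor, wheels and tenon lying flat and knobs standing on their feet, and let go of everything. Leave the palm gouge and the small offcut lying where they are.

Things in the scene. Friction and masses are not known exactly. Their poses are not given: they have to be found in the camera images.
- wheel_a: Loose toy wheel of pale beech lying flat: plain disc 50 mm in diameter, 18 mm thick, small dark bore marked at its centre. Origin at the centre of the disc (9 mm above what it lies on), z along its axis. About 25 g. The two wheels are interchangeable.
- wheel_b: Loose toy wheel of pale beech lying flat: plain disc 50 mm in diameter, 18 mm thick, small dark bore marked at its centre. Origin at the centre of the disc (9 mm above what it lies on), z along its axis. About 25 g. The two wheels are interchangeable.
- knob_a: Loose turned drawer knob of pale beech standing on its foot: 33 mm high, foot 26 mm and neck 18 mm in diameter, round head 36 mm in diameter, widest 24 mm above the foot. Origin: centre of the foot's underside, z up. About 22 g. The two knobs are interchangeable.
- knob_b: Loose turned drawer knob of pale beech standing on its foot: 33 mm high, foot 26 mm and neck 18 mm in diameter, round head 36 mm in diameter, widest 24 mm above the foot. Origin: centre of the foot's underside, z up. About 22 g. The two knobs are interchangeable.
- tenon: Loose tenon block of pale beech lying flat: 70 (its x) x 26 (its y) x 18 mm, rounded edges. Origin at the centre of the block (9 mm above what it lies on). Any yaw. About 24 g.
- tray_wheels: Fixed open walnut tray, outer 128 (x) x 158 (y) x 22 mm high; walls and floor 4 mm thick (inside 120 x 150). Origin: centre of underside; x away from the robot (yaw within 0.15 rad), z up. Beyond its far (+x) wall a ledge 58 x 84 mm, 22 mm high, bears a glued-on sample 94 mm from the origin: a wheel (50 mm, lying flat). This is the tray for the two wheels.
- tray_knobs: Fixed open walnut tray, outer 128 (x) x 158 (y) x 22 mm high; walls and floor 4 mm thick (inside 120 x 150). Origin: centre of underside; x away from the robot (yaw within 0.15 rad), z up. Beyond its far (+x) wall a ledge 58 x 84 mm, 22 mm high, bears a glued-on sample 94 mm from the origin: a knob (standing). This is the tray for the two knobs.
- tray_tenons: Fixed open walnut tray, outer 128 (x) x 158 (y) x 22 mm high; walls and floor 4 mm thick (inside 120 x 150). Origin: centre of underside; x away from the robot (yaw within 0.15 rad), z up. Beyond its far (+x) wall a ledge 58 x 84 mm, 22 mm high, bears a glued-on sample 94 mm from the origin: a tenon block (lying along y). This is the tray for the tenon.
- gouge: Bystander: palm gouge with a brown wooden handle and a steel blade, about 110 mm long (its x, blade to +x), 28 mm thick, lying loose on the robot's side of the parts. Origin: on the table under its middle. Not to be moved.
- offcut: Bystander: loose plain brown wood offcut, 24 x 40 x 15 mm, lying between the parts and the middle tray. Origin: centre of its underside. Not to be moved.
Mind the look-alikes: they are no part of the job. What is shaped like the tray_knobs but pink or yellow is not meant.

How it is judged:
At the end, for the whole second after the job is handed in: Wheels, knobs and tenon each rest on the floor of their own tray: origin within the inner outline (60 mm of the tray centre along x, 75 along y), at most 4 mm above its place on the floor, within 0.15 rad of flat (either face up) or, for knobs, upright; all at rest (x of wheel_a in the frame of tray_wheels between -0.06 and 0.06 m and y of wheel_a in the frame of tray_wheels between -0.075 and 0.075 m and z of each of wheel_a, wheel_b in the frame of tray_wheels below 0.017 m and (angle between wheel_a's own z axis and vertical below 0.15 rad or angle between wheel_a's own z axis and vertical above 2.99 rad) and linear speed of each of wheel_a, wheel_b, knob_a, knob_b, tenon below 0.02 m/s and x of wheel_b in the frame of tray_wheels between -0.06 and 0.06 m and y of wheel_b in the frame of tray_wheels between -0.075 and 0.075 m and (angle between wheel_b's own z axis and vertical below 0.15 rad or angle between wheel_b's own z axis and vertical above 2.99 rad) and x of knob_a in the frame of tray_knobs between -0.06 and 0.06 m and y of knob_a in the frame of tray_knobs between -0.075 and 0.075 m and z of each of knob_a, knob_b in the frame of tray_knobs below 0.008 m and angle between each of knob_a, knob_b's own z axis and vertical below 0.15 rad and x of knob_b in the frame of tray_knobs between -0.06 and 0.06 m and y of knob_b in the frame of tray_knobs between -0.075 and 0.075 m and x of tenon in the frame of tray_tenons between -0.06 and 0.06 m and y of tenon in the frame of tray_tenons between -0.075 and 0.075 m and z of tenon in the frame of tray_tenons below 0.017 m and (angle between tenon's own z axis and vertical below 0.15 rad or angle between tenon's own z axis and vertical above 2.99 rad)); the robot touches nothing.
It fails at once if the palm gouge is moved by more than 20 mm (distance of gouge from where it was at the start of the episode above 0.02 m).
It fails at once if the offcut is moved by more than 20 mm (distance of offcut from where it was at the start of the episode above 0.02 m).
It also fails if it takes over 109 s, if anything falls off the work surface, if the arm or the gripper's body presses on something with over 40 N, if the wrist force passes 120 N, or if a joint passes its speed limit or range.

### The arm

A 6-joint arm with a two-finger parallel gripper is mounted at the origin on the work surface. World frame = base frame: x ahead of the robot, y to its left, z up, the work surface at z = 0. Lengths are in m, angles in rad, forces in N, time in s.
With the tool pointing down it reaches from about 0.275 to 0.825 m from the base axis. Payload 4.9 kg.
Tool frame: the origin (TCP) lies midway between the tips of the shut fingers; the grasp point (between the pads) lies 19 mm behind it (bot.grip_depth is the distance from the TCP to the grasp point, in m); y points along the fingers, x is the direction in which the jaws open and shut, and the axes are right-handed (so a half turn about y gives the same grasp; the last joint's range is limited). The gripper opens to 85 mm and grips with 20 to 120 N. Pads are 22 mm wide; open, the fingers measure 114 mm over their backs; the gripper's body (76 mm by 85 mm) begins 54 mm behind the grasp point. The pads swing forward as they close: fully open they stand 13 mm farther back than shut.
Start: joints at [-1.311, 0.326, -0.193, 1.052, 0, 1.437], TCP at [0.211, -0.508, 0.231] pointing down, gripper open.
Joint ranges: [-2.65, 2.65], [-0.97, 1.79], [-1.3, 1.35], [-1.93, 2.1], [-1.47, 1.37], [-3.14, 3.14]. Speed limits (rad/s): [2.57, 2.57, 3.14, 3.14, 3.14, 3.14].

### API

Orientations are given as a unit quaternion [w, x, y, z].
In Python, from cell import bot gives the robot as it stands. Calls block until the motion is done:
- bot.move_pose(position, orientation): joint-space move of the TCP to a pose.
- bot.move_linear(position, speed=0.15, rotation=None, until_force=None): straight line of the TCP; rotation=None keeps the orientation; speed is the mean speed in m/s. With until_force (N) it stops when the force on the tool has changed by that much, and returns True; else False.
- bot.goto_joints(angles): joint-space move.
- bot.set_gripper(opening, grasp_force=None): opening from 0.0 (shut) to 1.0 (fully open); grasp_force is the grip in N (None keeps the last); returns when the fingers have stopped.
- bot.wait(seconds).
- bot.solve_ik(position, orientation): joint angles nearest the present ones, or None.
- bot.camera(name): name is "side" or "top" or "wrist"; returns the picture (400x640x3 uint8, red, green, blue); there is no depth.
- bot.calibration(name): a dict with "mtx" (3x3 intrinsics, pixels), "extrinsics" (4x4, takes a point from world to camera coordinates); the wrist camera has in their place "hand_eye" (4x4, takes a point from camera to tool coordinates, whose origin is the TCP and whose axes are the tool frame's). Camera axes: x right, y down, z forward; pixel columns grow to the right and rows downward; lengths in m; the calibration is good to about 2 mm. A picture is of the moment at which its call begins: read the wrist's pose just before it. calibration takes no time and is no camera call.
A pose or a line that the arm cannot do raises bot.PlanningError and nothing moves.
- bot.close_job(): hands the job in, once; it reports no verdict.
Trained networks look in the newest picture that a camera, given by its name, has taken for a name from the list of things; names that differ only in an ending like _2 or _b are one class to them, and where a whole thing is asked for, a point or a joint stands for the part that bears it (a point fixed in the world has none). Each returns a list of dicts, best first, with "confidence" (0 to 1); they miss things now and then, are a little off and sometimes report something else, mostly with a low value. They report only what shows in the picture. A call takes as long as a camera call. They do not tell look-alikes from the thing itself.
- bot.search_frame(camera, thing): "bbox" ([left, top, width, height] in pixels, round what is visible of it).
Readings, each from a call of its own:
- bot.read_clock(): time.
- bot.read_joint_positions(): joint angles.
- bot.read_joint_vel(): joint speeds.
- bot.read_joint_efforts(): joint torques, N m.
- bot.read_position(): TCP position.
- bot.read_tool_rot(): TCP orientation.
- bot.read_ft_force(): force on the tool from outside, world axes, zero at the start.
- bot.read_moment(): the same for the moment, N m.
- bot.read_gripper_width(): opening from 0.0 (shut) to 1.0 (fully open).
Only numpy, scipy, OpenCV 4.12 (cv2) and the standard library are available. Lean on these libraries where they do the work, as an engineer would, in place of code of your own. Each camera call takes 0.05 s, during which the arm holds its last target.

## Working session

There is one attempt and no reset: what is moved stays moved. The work goes in short steps, each a Python script; the robot and the scene stay as the last script left them, time stands still between calls to the robot, and variables do not carry over. Pictures are saved under pics/ and viewed, and the job is handed in when it is done.

```bash
ls; mkdir -p pics
python3 - <<'E'
from cell import bot
import cv2
print(bot.read_clock())
for n in ("top","side","wrist"):
    im=bot.camera(n); cv2.imwrite(f"pics/{n}0.png",im[:,:,::-1])
    c=bot.calibration(n); print(n,{k:v.round(4).tolist() for k,v in c.items()})
    if n=="wrist": continue
    for t in ("wheel_a","knob_a","tenon","tray_wheels","tray_knobs","tray_tenons","gouge","offcut"):
        print(t,[( [round(float(x)) for x in d["bbox"]],round(d["confidence"],2)) for d in bot.search_frame(n,t)])
print(bot.read_clock())
E
```

```text
pics
0.0
top {'mtx': [[416.2313, 0.0, 323.417], [0.0, 416.2313, 201.005], [0.0, 0.0, 1.0]], 'extrinsics': [[0.0168, -0.9998, -0.0043, 0.0118], [-0.9895, -0.016, -0.1434, 0.4395], [0.1433, 0.0066, -0.9897, 0.9295], [0.0, 0.0, 0.0, 1.0]]}
wheel_a [([258, 165, 19, 22], 0.7), ([381, 177, 17, 15], 0.66), ([318, 188, 16, 19], 0.54)]
knob_a [([382, 177, 16, 15], 0.66), ([452, 185, 17, 18], 0.65)]
tenon [([192, 180, 22, 28], 0.6)]
tray_wheels [([259, 166, 20, 21], 0.73), ([395, 78, 76, 79], 0.65)]
tray_knobs [([424, 232, 74, 87], 0.95), ([140, 241, 77, 91], 0.79), ([395, 78, 72, 78], 0.59), ([296, 75, 67, 77], 0.56)]
tray_tenons [([201, 76, 75, 79], 0.68)]
gouge [([383, 209, 14, 45], 0.62)]
offcut [([330, 165, 14, 10], 0.72)]
side {'mtx': [[393.4013, 0.0, 313.0047], [0.0, 393.4013, 201.3603], [0.0, 0.0, 1.0]], 'extrinsics': [[0.9962, -0.0873, -0.0059, -0.4367], [-0.0649, -0.6921, -0.7188, 0.0627], [0.0586, 0.7165, -0.6951, 0.8923], [0.0, 0.0, 0.0, 1.0]]}
wheel_a [([310, 201, 19, 24], 0.84), ([324, 167, 18, 14], 0.79), ([364, 174, 86, 60], 0.7)]
knob_a [([331, 324, 18, 20], 0.69), ([334, 249, 16, 18], 0.51), ([352, 130, 68, 40], 0.26), ([321, 166, 22, 14], 0.25)]
tenon [([299, 132, 24, 15], 0.54)]
tray_wheels [([380, 257, 118, 90], 0.76)]
tray_knobs [([173, 298, 123, 95], 0.91), ([200, 114, 71, 39], 0.88), ([365, 178, 88, 59], 0.56)]
tray_tenons [([354, 130, 69, 40], 0.73), ([298, 133, 25, 12], 0.16)]
gouge [([261, 255, 55, 16], 0.77)]
offcut [([344, 210, 13, 15], 0.45)]
wrist {'mtx': [[344.266, 0.0, 315.8614], [0.0, 344.266, 200.9718], [0.0, 0.0, 1.0]], 'hand_eye': [[1.0, 0.0007, -0.0, 0.0002], [0.0002, -0.2617, 0.9651, -0.1433], [0.0007, -0.9651, -0.2617, 0.0669], [0.0, 0.0, 0.0, 1.0]]}
0.95
```

Run:
```python
import cv2
im=cv2.imread("pics/top0.png")
c=im[55:345,130:510]; cv2.imwrite("pics/top0c.png",cv2.resize(c,None,fx=2.05,fy=2.05,interpolation=cv2.INTER_CUBIC))
```

```text
(no output)
```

View pics/top0c.png

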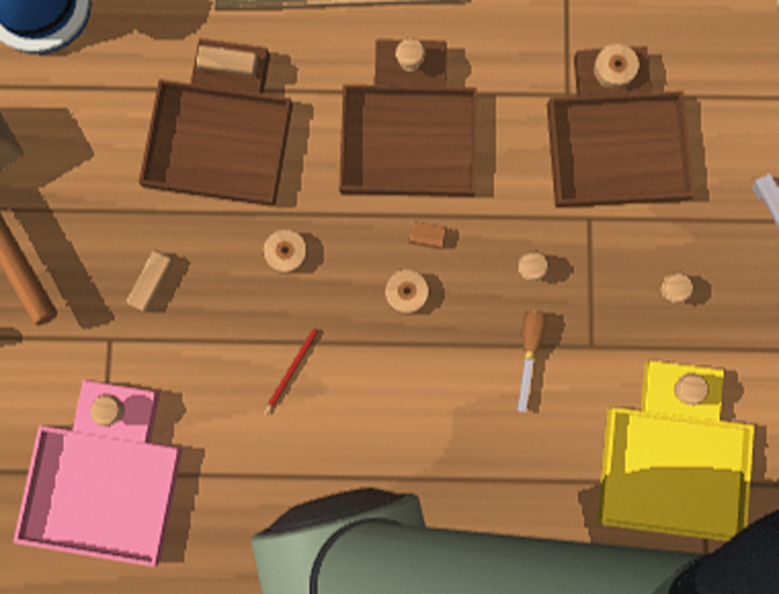

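View pics/side0.png

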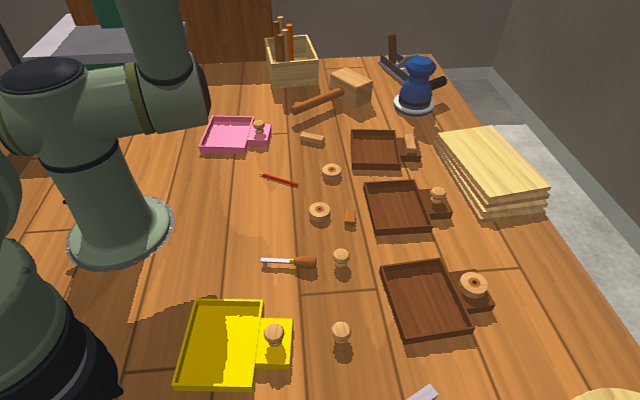

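The top crop (×2.05, offset 130,55) shows these, in crop pixels:
- **Walnut trays:** tenon sample at left (215,140), knob sample in the middle (408,140), wheel sample at right (622,148).
- **Loose parts:** wheels at (285,251) and (407,292), knobs at (533,266) and (677,288), tenon at (151,281).
- **Bystanders:** offcut at (428,235), gouge at (530,360).
- **Look-alikes:** pink tray at (100,480) and yellow tray at (680,460), both excluded because they aren't walnut.

Next I'll get positions from both the top and side cameras.

```bash
cat > h.py <<'E'
import numpy as np, cv2
from cell import bot
def ray(n,uv,z,ext=None):
    c=bot.calibration(n); E=c["extrinsics"] if ext is None else ext
    d=np.linalg.inv(c["mtx"])@np.array([uv[0],uv[1],1.]); R=E[:3,:3]; o=-R.T@E[:3,3]; d=R.T@d
    return o+d*(z-o[2])/d[2]
def wrist_ext():
    from scipy.spatial.transform import Rotation as Ro
    p=bot.read_position(); q=bot.read_tool_rot()
    T=np.eye(4); T[:3,:3]=Ro.from_quat(np.roll(q,-1)).as_matrix(); T[:3,3]=p
    return np.linalg.inv(T@bot.calibration("wrist")["hand_eye"])
E
python3 - <<'E'
from h import *
print(bot.read_tool_rot(), bot.grip_depth)
f=lambda x,y:(130+x/2.05,55+y/2.05)
T={ "wheelL":((285,250),.018,(331.5,171)),"wheelR":((407,291),.018,(319,210)),"knobL":((533,266),.028,(341,255)),"knobR":((677,288),.028,(341,329)),
"tenon":((151,279),.014,(312,139.5)),"offcut":((428,235),.01,(350,217)),"gouge":((530,360),.01,(289,262))}
for k,(p,z,s) in T.items():
    print(k,ray("top",f(*p),z).round(3),ray("side",s,z).round(3))
# tray outer rim corners (crop px) TL,TR,BR,BL ; TL=far-left
for k,c in {"tenons":[(160,83),(291,99),(274,204),(141,185)],"knobs":[(343,87),(474,89),(474,194),(341,193)],"wheels":[(550,100),(682,94),(690,199),(557,205)]}.items():
    P=np.array([ray("top",f(*p),.022) for p in c])
    print(k,P[:,:2].round(3).tolist(),P.mean(0).round(3),"yaw",np.arctan2(*((P[0]+P[1]-P[2]-P[3])[[1,0]])).round(3), [np.linalg.norm(P[i]-P[(i+1)%4]).round(3) for i in range(4)])
c=[(156,252),(176,259),(150,311),(128,303)]
P=np.array([ray("top",f(*p),.016) for p in c]);print(P.round(3),P.mean(0))
E
python3 - <<'E'
import cv2
im=cv2.imread("pics/top0.png")
c=im[150:265,180:480]; cv2.imwrite("pics/top0d.png",cv2.resize(c,None,fx=2.66,fy=2.66,interpolation=cv2.INTER_CUBIC))
E
```

```text
[-0.58814998  0.58815239 -0.39250642  0.39254946] 0.0187
wheelL [0.497 0.149 0.018] [0.498 0.138 0.018]
wheelR [0.451 0.007 0.018] [0.452 0.001 0.018]
knobL [ 0.481 -0.135  0.028] [ 0.483 -0.141  0.028]
knobR [ 0.458 -0.298  0.028] [ 0.461 -0.302  0.028]
tenon [0.461 0.303 0.014] [0.461 0.286 0.014]
offcut [ 0.519 -0.016  0.01 ] [ 0.522 -0.02   0.01 ]
gouge [ 0.375 -0.134  0.01 ] [ 0.377 -0.136  0.01 ]
tenons [[0.695, 0.303], [0.677, 0.147], [0.55, 0.163], [0.57, 0.318]] [0.623 0.233 0.022] yaw -0.12 [np.float64(0.157), np.float64(0.128), np.float64(0.157), np.float64(0.125)]
knobs [[0.693, 0.087], [0.693, -0.068], [0.565, -0.069], [0.564, 0.086]] [0.629 0.009 0.022] yaw 0.006 [np.float64(0.155), np.float64(0.127), np.float64(0.154), np.float64(0.129)]
wheels [[0.681, -0.158], [0.69, -0.313], [0.563, -0.318], [0.554, -0.164]] [ 0.622 -0.238  0.022] yaw 0.048 [np.float64(0.156), np.float64(0.127), np.float64(0.154), np.float64(0.127)]
[[0.492 0.298 0.016]
 [0.484 0.274 0.016]
 [0.423 0.301 0.016]
 [0.432 0.327 0.016]] [0.45808128 0.30005775 0.016     ]
```

View pics/top0d.png

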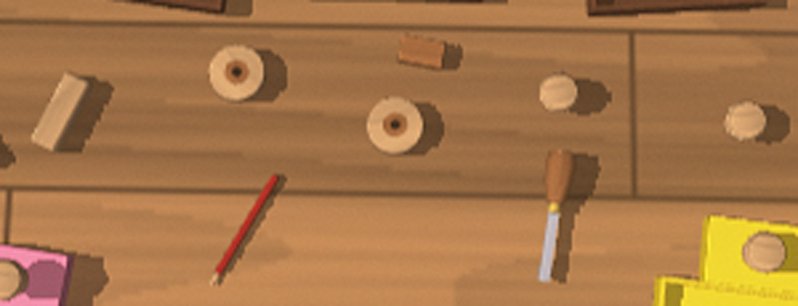

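```bash
cat >> h.py <<'E'
from scipy.spatial.transform import Rotation as Ro
def quat(a):
    x=np.array([np.cos(a),np.sin(a),0]); y=np.array([0,0,-1.]); z=np.cross(x,y)
    return np.roll(Ro.from_matrix(np.c_[x,y,z]).as_quat(),1)
def wsnap(name):
    E=wrist_ext(); im=bot.camera("wrist"); cv2.imwrite(f"pics/{name}.png",im[:,:,::-1]); np.save(f"pics/{name}.npy",E); return E,im
E
python3 - <<'E'
from h import *
for a in (0,np.pi/2,np.pi,-np.pi/2):
    for p in ((.45,0,.05),(.62,-.2,.05),(.62,.23,.05),(.46,.3,.05)):
        j=bot.solve_ik(np.array(p),quat(a)); print(round(a,2),p,None if j is None else np.round(j,2))
bot.move_pose(np.array([.42,0,.33]),quat(np.pi/2))
print(bot.read_clock(),bot.read_position())
E,im=wsnap("w1")
for t in ("wheel_a","knob_a","tenon","offcut","gouge"):
    for d in bot.search_frame("wrist",t):
        l,tp,w,h=d["bbox"]; print(t,np.round([l,tp,w,h]),round(d["confidence"],2),ray("wrist",(l+w/2,tp+h/2),.012,E).round(3))
print(bot.read_clock())
E
```

```text
0 (0.45, 0, 0.05) [-0.16  0.37 -0.68  0.52  0.    1.41]
0 (0.62, -0.2, 0.05) [-0.43  0.67 -0.13  0.78  0.    1.15]
0 (0.62, 0.23, 0.05) [ 0.24  0.68 -0.09  0.79  0.    1.81]
0 (0.46, 0.3, 0.05) [ 0.44  0.51 -0.42  0.63  0.    2.01]
1.57 (0.45, 0, 0.05) [-0.16  0.37 -0.68  0.52  0.   -0.16]
1.57 (0.62, -0.2, 0.05) [-0.43  0.67 -0.13  0.78  0.   -0.43]
1.57 (0.62, 0.23, 0.05) [ 0.24  0.68 -0.09  0.79  0.    0.24]
1.57 (0.46, 0.3, 0.05) [ 0.44  0.51 -0.42  0.63  0.    0.44]
3.14 (0.45, 0, 0.05) [-0.16  0.37 -0.68  0.52  0.   -1.74]
3.14 (0.62, -0.2, 0.05) [-0.43  0.67 -0.13  0.78  0.   -2.  ]
3.14 (0.62, 0.23, 0.05) [ 0.24  0.68 -0.09  0.79  0.   -1.33]
3.14 (0.46, 0.3, 0.05) [ 0.44  0.51 -0.42  0.63  0.   -1.13]
-1.57 (0.45, 0, 0.05) [-0.16  0.37 -0.68  0.52  0.    2.98]
-1.57 (0.62, -0.2, 0.05) [-0.43  0.67 -0.13  0.78  0.    2.72]
-1.57 (0.62, 0.23, 0.05) [ 0.24  0.68 -0.09  0.79  0.   -2.9 ]
-1.57 (0.46, 0.3, 0.05) [ 0.44  0.51 -0.42  0.63  0.   -2.7 ]
2.9583 [ 0.42012033 -0.00051197  0.32986377]
wheel_a [305. 163.  34.  38.] 0.74 [0.453 0.007 0.012]
wheel_a [404. 191.  37.  41.] 0.59 [0.495 0.149 0.012]
knob_a [201. 193.  26.  23.] 0.87 [ 0.485 -0.143  0.012]
knob_a [ 76. 180.  37.  22.] 0.64 [ 0.465 -0.305  0.012]
tenon [517. 163.  42.  49.] 0.74 [0.461 0.305 0.012]
tenon [410. 246. 129.  98.] 0.25 [0.626 0.238 0.012]
tenon [401. 193.  39.  38.] 0.19 [0.497 0.147 0.012]
offcut [290. 216.  29.  21.] 0.97 [ 0.517 -0.017  0.012]
gouge [200.  73.  22.  95.] 0.89 [ 0.372 -0.137  0.012]
3.2583
```

View pics/w1.png

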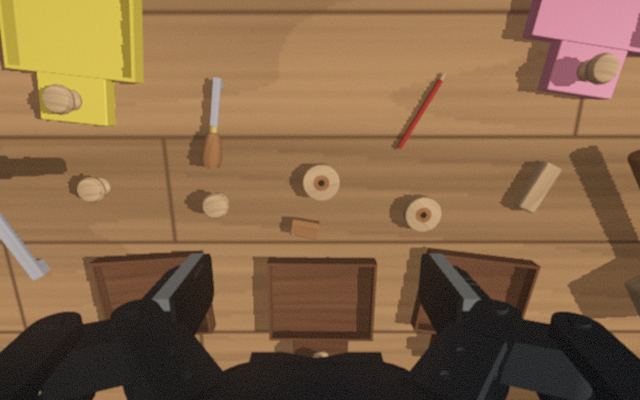

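The wrist picture shows the wheels at (321,182) and (423,214), knobs at (93,189) and (215,205), tenon at (540,187), offcut at (305,227) and gouge at (212,120). It agrees with the top camera to within 2–8 mm, which is well inside the jaw clearance. The side camera is up to 17 mm off in y at its far edge, so I'm ignoring it there. First part is the right wheel.

```bash
cat >> h.py <<'E'
TR={"tenons":(np.array([.623,.233]),-.12),"knobs":(np.array([.629,.009]),.006),"wheels":(np.array([.622,-.238]),.048)}
def pick(xy,a,z,op=1.0,force=30,hi=.14):
    bot.set_gripper(op)
    bot.move_pose(np.array([*xy,hi]),quat(a))
    bot.move_linear(np.array([*xy,z]),speed=.2)
    bot.set_gripper(0.0,grasp_force=force)
    w=bot.read_gripper_width(); bot.move_linear(np.array([*xy,hi]),speed=.2)
    print("grip",round(w,3),round(w*85,1),"after lift",round(bot.read_gripper_width()*85,1),"t",bot.read_clock())
def place(tray,lx,ly,z,op,hi=.14,turn=0):
    c,y=TR[tray]; R=np.array([[np.cos(y),-np.sin(y)],[np.sin(y),np.cos(y)]]); xy=c+R@[lx,ly]
    bot.move_pose(np.array([*xy,hi]),quat(y+turn))
    hit=bot.move_linear(np.array([*xy,z]),speed=.12,until_force=8)
    print("hit",hit,bot.read_position().round(4))
    bot.set_gripper(op); bot.move_linear(np.array([*xy,hi]),speed=.2)
    print("w",round(bot.read_gripper_width(),3),"t",bot.read_clock())
E
python3 - <<'E'
from h import *
pick((.451,.007),np.pi/2,.002)
wsnap("g1")
E
```

```text
grip 0.571 48.5 after lift 48.1 t 6.4
```

View pics/g1.png

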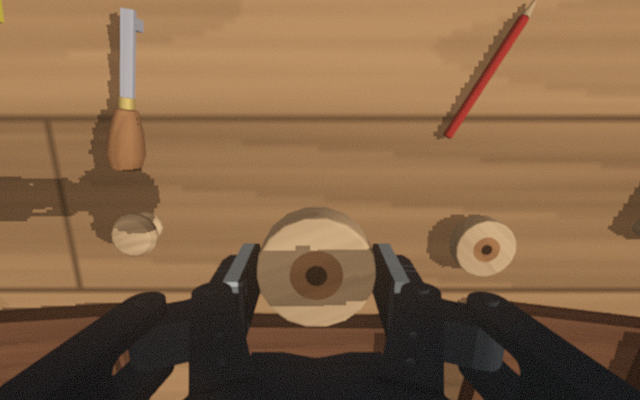

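The wheel is held squarely between the pads at about (316,268), 48 mm wide, which matches its 50 mm diameter. Now placing it.

Run:
```python
from h import *
place("wheels",0,-35e-3,.006,.75)
im=bot.camera("top"); cv2.imwrite("pics/t1.png",cv2.resize(im[65:175,370:490,::-1],None,fx=5,fy=5))
```

```text
hit True [ 0.6226 -0.2721  0.0063]
w 0.754 t 9.9083
```

View pics/t1.png

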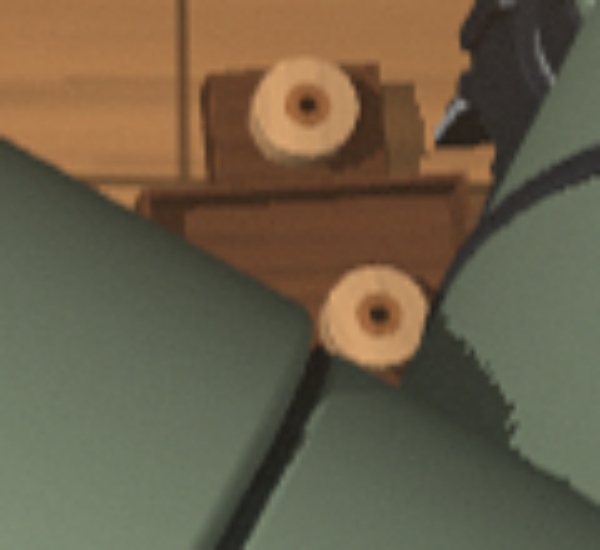

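Wheel one lies in the wheel tray at about (375,315) in the crop. Now the second wheel, then the first knob.

Run:
```python
from h import *
pick((.496,.149),np.pi/2,.002)
place("wheels",0,35e-3,.006,.75)
pick((.482,-.138),np.pi/2,.004)
E,im=wsnap("g2")
```

```text
grip 0.567 48.2 after lift 48.5 t 14.0417
hit True [ 0.6188 -0.2021  0.0065]
w 0.749 t 17.6083
grip 0.383 32.6 after lift 32.8 t 21.5167
```

View pics/g2.png

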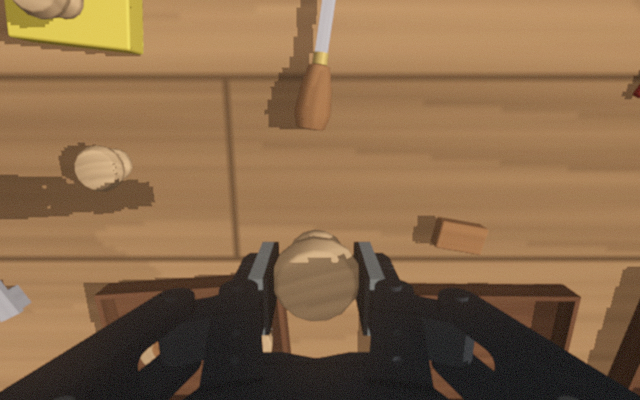

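Knob one is held upright between the pads at (316,275). The gouge at (315,95) and the offcut at (460,235) are undisturbed. Placing it and fetching the second knob.

```bash
python3 - <<'E'
from h import *
place("knobs",0,-32e-3,.008,.6)
pick((.460,-.301),np.pi/2,.004)
E,im=wsnap("g3")
place("knobs",0,32e-3,.008,.6)
wsnap("w3")
E
python3 -c "
import cv2,numpy as np
a=cv2.imread('pics/g3.png');b=cv2.imread('pics/w3.png')
cv2.imwrite('pics/gw3.png',cv2.resize(np.vstack([a,b]),None,fx=.75,fy=.75))"
```

```text
hit True [ 0.6277 -0.0229  0.0089]
w 0.598 t 25.3417
grip 0.384 32.7 after lift 32.5 t 29.825
hit True [0.6273 0.0409 0.0089]
w 0.6 t 33.9667
```

View pics/gw3.png

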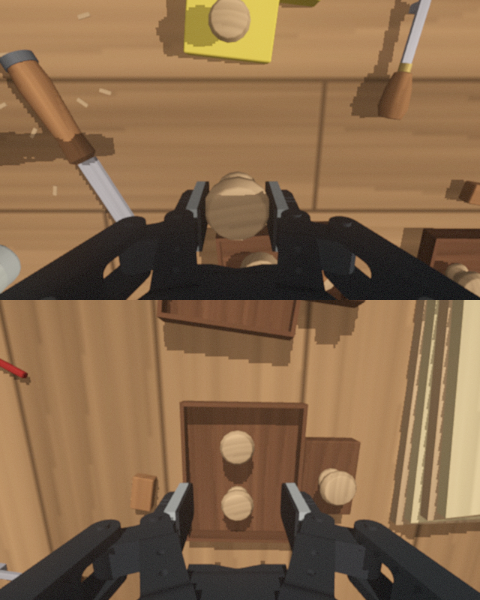

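Lower picture: both knobs stand side by side in the walnut knob tray at (237,447) and (237,503), next to its knob sample at (337,488). Tenon next.

Run:
```python
from h import *
pick((.459,.301),1.136,.003)
wsnap("g4")
place("tenons",0,0,.007,.6,)
bot.set_gripper(1.0)
bot.move_pose(np.array([.45,0,.36]),quat(np.pi/2))
E,im=wsnap("w4")
bot.goto_joints(np.array([-1.311,0.326,-0.193,1.052,0,1.437]))
im=bot.camera("top"); cv2.imwrite("pics/t4.png",cv2.resize(im[60:265,180:480,::-1],None,fx=2.6,fy=2.6,interpolation=cv2.INTER_CUBIC))
for t in ("wheel_a","knob_a","tenon","gouge","offcut"):
    for d in bot.search_frame("top",t):
        l,tp,w,h=d["bbox"]; print(t,np.round([l,tp,w,h]),round(d["confidence"],2),ray("top",(l+w/2,tp+h/2),.016,None).round(3))
im=bot.camera("side"); cv2.imwrite("pics/s4.png",cv2.resize(im[110:360,230:530,::-1],None,fx=2.4,fy=2.4,interpolation=cv2.INTER_CUBIC))
print(bot.read_clock(),bot.read_ft_force().round(1))
```

```text
grip 0.298 25.3 after lift 25.3 t 37.8917
hit True [0.6215 0.2329 0.0074]
w 0.6 t 41.175
wheel_a [435. 120.  18.  18.] 0.81 [ 0.622 -0.268  0.016]
wheel_a [402. 120.  25.  22.] 0.74 [ 0.616 -0.198  0.016]
knob_a [307. 116.  14.  15.] 0.73 [0.631 0.045 0.016]
knob_a [334. 118.  13.  15.] 0.53 [ 0.627 -0.018  0.016]
tenon [222. 125.  32.   7.] 0.84 [0.613 0.229 0.016]
gouge [382. 207.  12.  46.] 0.68 [ 0.375 -0.132  0.016]
offcut [330. 164.  16.  14.] 0.74 [ 0.514 -0.014  0.016]
45.9083 [-0.5  0.   0.9]
```

View pics/t4.png

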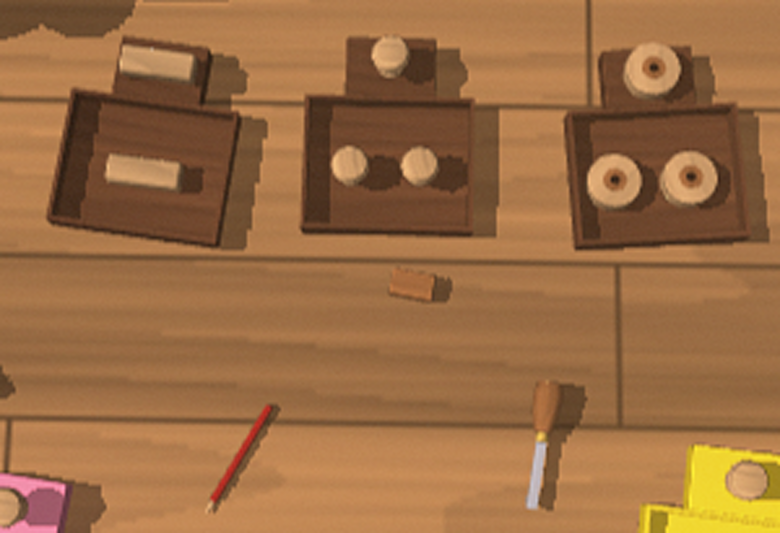

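View pics/s4.png

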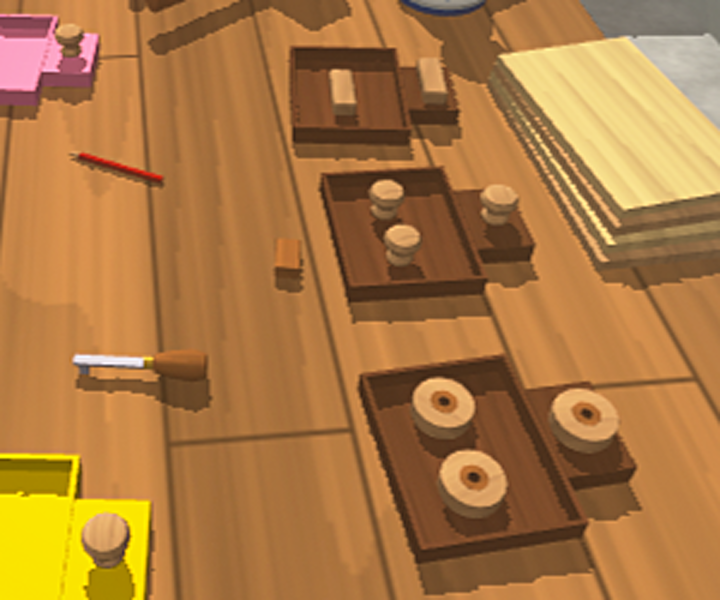

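Both views show all five parts well inside the right walnut trays. In the side crop the wheels are flat at (443,407) and (473,483), the knobs upright at (386,198) and (402,244), and the tenon flat at (342,92). The offcut and gouge are where they were, and the arm is clear.

Run:
```python
from cell import bot
bot.close_job(); print(bot.read_clock())
```

```text
the job is handed in; nothing more can be done
the job is handed in; nothing more can be done
```

I sorted all five parts into the walnut trays that carry their samples, let go of everything, moved the arm clear and handed the job in at about 46 s of the 109 s allowed. No verdict is reported.

- **Placing:** The last top and side pictures show both wheels lying flat, both knobs standing and the tenon lying flat. Each is within about 10 mm of where I aimed, and well inside its tray outline.
- **Bystanders:** The gouge and offcut measured within about 5 mm of where they started, which is within measurement noise.
- **Look-alikes:** I never used the pink and yellow trays.
- **Disagreements:** The side camera differed from the top camera by up to 17 mm in y at its far edge, so I went by the top and wrist cameras, which agreed to 2–8 mm. The gripper read the knobs as 33 mm wide instead of 36, and the wheels as about 48 instead of 50, but the grasps held.
- **Not measured:** I judged tilt from the pictures only.

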